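Feel along a ground bar edge for burrs

ROBOT

A 6-joint arm with a two-finger parallel gripper is mounted at the origin on the work surface. World frame = base frame: x ahead of the robot, y to its left, z up, the work surface at z = 0. Lengths are in mm, angles in degrees, forces in N, time in s.
With the tool pointing down it reaches from about 350 to 850 mm from the base axis. Payload 8.1 kg.
Tool frame: the origin (TCP) lies at the centre of the arm's flange, where the gripper is bolted on; the fingertips stand 173 mm ahead of it and the grasp point (between the pads) lies 155 mm ahead of it; z points along the fingers, y is the line along which they close (so a half turn about z gives the same grasp; the last joint's range is limited). The gripper opens to 85 mm and grips with 20 to 120 N. Pads are 22 mm wide; open, the fingers measure 114 mm over their backs; the gripper's body (76 mm by 85 mm) begins 54 mm behind the grasp point. The pads swing forward as they close: fully open they stand 13 mm farther back than shut.
Start: joints at [-77.716, 7.471, 85.268, -0, 87.261, -4.893], TCP at [177.218, -573.237, 404.692] pointing down, gripper open.
Joint ranges: [-169.43, 169.43], [-51.17, 129.36], [1.28, 143.12], [-76.62, 256.62], [0, 156.53], [-152.29, 152.29]. Speed limits (degrees/s): [136.94, 136.94, 159.86, 180, 180, 180].

INTERFACE

Orientations are given as [roll, pitch, yaw] about the fixed x, y, z axes, in that order (R = Rz(yaw) Ry(pitch) Rx(roll)).
In Python, from bench import * gives the robot as it stands.
- The arm moves only by the shell command python3 -m jog 'ROWS' [FORCE]. ROWS is text: rows parted by semicolons, each of 7 numbers parted by spaces: the shift along the tool's x, y, z scaled (see below), then the turn, a rotation vector about the tool's x, y, z scaled (see below), then the closure, from -1 (fully open) to 1 (shut). In form: tx ty tz wx wy wz hand; .... A call has 1 to 5 rows; each row shifts and turns the commanded pose from where the row before left it, along the tool's axes as they then stand; what a row does not reach is not made up. The controller multiplies each number of a shift by 0.1 m and each number of a turn by 60 degrees. A row lasts 1/8 s, in which the tool goes at most 62.5 mm and 10.7 degrees, less where a joint would pass 70% of its speed; a pose out of reach is approached as far as the arm can. A call with a number of a shift or a turn outside -1 to 1 is refused whole. A call with a gripper value outside its range is refused whole. The fingers move at their own pace and stop on an object; FORCE is the grip in N (left out, the last holds). Time passes only in rows, so rows that do not move let the fingers close. It gives the time, the measured TCP pose, the force, the opening and the grip force at its end, in the units of the state.
- sense(): the state, without advancing time (a new reading comes with each control period).
- snapshot(name): name is "scene" or "top"; returns a dict with "img" (400x640x3 uint8, red, green, blue), "fx", "fy", "cx", "cy" (pixels), "extrinsics" (4x4, takes a point from camera to world coordinates). Camera axes: x right, y down, z forward; pixel columns grow to the right and rows downward; lengths in mm; the calibration is good to about 2 mm. A picture is of the moment at which its call begins. There is no depth.
- hand_in(): hands the job in; it is judged then, once.
The state is a dict: "time": time; "joint_pos": joint angles; "qd": joint speeds; "joint_efforts": joint torques, N m; "tool_pos": TCP position; "tcp_rot": TCP orientation; "ft_force": force on the tool from outside, world axes, zero at the start; "wrist_torque": the same for the moment, N m; "finger_gap": finger opening in mm; "grip_force": force on a finger pad.
Only numpy, scipy, OpenCV 4.12 (cv2) and the standard library are available. Lean on these libraries where they do the work, as an engineer would, in place of code of your own. Each camera call takes 0.05 s, during which the arm holds its last target. There are 200 camera calls.

TASK

Feel the freshly ground top edge of the dog-legged steel bar for burrs: with the fingers shut and pointing straight down, start at the orange-sprayed end and run the fingertips along the middle of the edge, round both bends, to the bare end. Press lightly, so that the sprung cradle gives a few millimetres all the way but never goes down to its stop. Then lift clear; grip or pull up nothing, and leave the loose things around it where they are.

Things in the scene. Friction and masses are not known exactly. Their poses are not given: they have to be found in the camera images.
- cradle: Blue base plate of a sprung cradle, bolted to the bench, 250 (x) x 115 (y) x 12 mm, facing any way; origin centre of underside. A black plate (170 x 90 mm, top 45 mm above the bench) floats on it on two springs. Bar screwed on top, centre line in this frame (mm): orange end (-109.5,-30), bend (-35.5,-30), bend (35.5,30), bare end (109.5,30).
- bar (a joint): How far plate and bar are pressed down, in m: 0 free, 0.012 at the lower stop, negative if pulled up. It moves only straight up and down and springs back; about 1 N per mm of travel (12 N to the stop).
- bar_mid (a point): Middle of the top edge of the workpiece: a dog-legged flat steel bar standing on edge, 8 mm thick, 30 mm tall, 241 mm long, clamped to the plate by red blocks (tops 59 mm above the bench). The last 24 mm at one end are sprayed orange, the rest is bare. The ground top edge is level, 8 mm wide, 75 mm above the bench when not pressed. Axes as the cradle's.
- edge0 (a point): Point on the middle of the bar's ground top edge, 12 mm from the orange end. It moves with the bar and turns with the cradle (same axes).
- edge1 (a point): Point on the middle of the bar's ground top edge, 31 mm along the edge from edge0. It moves with the bar and turns with the cradle (same axes).
- edge2 (a point): Point on the middle of the bar's ground top edge, 62 mm along the edge from edge0, at a bend. It moves with the bar and turns with the cradle (same axes).
- edge3 (a point): Point on the middle of the bar's ground top edge, 93 mm along the edge from edge0. It moves with the bar and turns with the cradle (same axes).
- edge4 (a point): Point on the middle of the bar's ground top edge, 124 mm along the edge from edge0. It moves with the bar and turns with the cradle (same axes).
- edge5 (a point): Point on the middle of the bar's ground top edge, 155 mm along the edge from edge0, at a bend. It moves with the bar and turns with the cradle (same axes).
- edge6 (a point): Point on the middle of the bar's ground top edge, 186 mm along the edge from edge0. It moves with the bar and turns with the cradle (same axes).
- edge7 (a point): Point on the middle of the bar's ground top edge, 217 mm along the edge from edge0, 12 mm from the bare end. It moves with the bar and turns with the cradle (same axes).
- disc: Loose black grinding disc lying flat by the cradle, 115 mm across, 6 mm thick; origin centre of underside. To be left alone.
- jar: Loose closed jar with a yellow cap, 56 mm across, 65 mm tall, standing; origin centre of underside. To be left alone.
- spanner: Loose steel spanner lying by the cradle, 170 mm long along its x, under 25 mm high. To be left alone.
- offcut: Loose dark steel offcut lying flat, 120 x 40 x 10 mm; origin centre of underside. To be left alone.

How it is judged (in metres and radians):
On the way, in this order (a step that is already met when the one before it is completed fails the run):
1. fingertips pressing lightly on the edge at point edge0 near the orange end (horizontal distance between the grasp point and edge0 below 0.015 m and contact force between the fingers and cradle above 0.3 N and value of joint bar above 0.0007 m), for 0.1 s.
2. fingertips pressing lightly on the edge at point edge1 (horizontal distance between the grasp point and edge1 below 0.015 m and contact force between the fingers and cradle above 0.3 N and value of joint bar above 0.0007 m), for 0.1 s.
3. fingertips pressing lightly on the edge at point edge2 (horizontal distance between the grasp point and edge2 below 0.015 m and contact force between the fingers and cradle above 0.3 N and value of joint bar above 0.0007 m), for 0.1 s.
4. fingertips pressing lightly on the edge at point edge3 (horizontal distance between the grasp point and edge3 below 0.015 m and contact force between the fingers and cradle above 0.3 N and value of joint bar above 0.0007 m), for 0.1 s.
5. fingertips pressing lightly on the edge at point edge4 (horizontal distance between the grasp point and edge4 below 0.015 m and contact force between the fingers and cradle above 0.3 N and value of joint bar above 0.0007 m), for 0.1 s.
6. fingertips pressing lightly on the edge at point edge5 (horizontal distance between the grasp point and edge5 below 0.015 m and contact force between the fingers and cradle above 0.3 N and value of joint bar above 0.0007 m), for 0.1 s.
7. fingertips pressing lightly on the edge at point edge6 (horizontal distance between the grasp point and edge6 below 0.015 m and contact force between the fingers and cradle above 0.3 N and value of joint bar above 0.0007 m), for 0.1 s.
8. fingertips pressing lightly on the edge at point edge7 near the bare end (horizontal distance between the grasp point and edge7 below 0.015 m and contact force between the fingers and cradle above 0.3 N and value of joint bar above 0.0007 m), for 0.1 s.
At the end, for the whole second after the job is handed in: The whole edge has been felt in order from the orange end to the bare end (fingers within 15 mm of each of the eight points, plate pressed down at least 0.7 mm there); the plate is back up within 2 mm and still; each loose thing is at rest within 15 mm of where it started (value of joint bar between -0.002 and 0.002 m and velocity of joint bar between -0.01 and 0.01 m/s and distance of each of disc, jar, spanner, offcut from where it was at the start of the episode below 0.015 m and linear speed of each of disc, jar, spanner, offcut below 0.02 m/s); the robot touches nothing.
It fails at once if the sprung plate is pressed down to its stop (more than 10.5 mm) (value of joint bar above 0.0105 m).
It fails at once if the bar or its plate is pulled up more than 4 mm (value of joint bar below -0.004 m).
It fails at once if the bar or cradle is pushed harder than 25 N (contact force between any of the fingers, the arm and cradle above 25 N).
It fails at once if a loose thing (disc, jar, spanner, offcut) is moved or lifted more than 15 mm (distance of any of disc, jar, spanner, offcut from where it was at the start of the episode above 0.015 m).
It also fails if it takes over 48 s, if anything falls off the work surface, if the arm or the gripper's body presses on something with over 40 N, if the wrist force passes 120 N, or if a joint passes its speed limit or range.

## Working session

There is one attempt and no reset: what is moved stays moved. The work goes in short steps, Python scripts to look and compute and a shell command to move; the robot and the scene stay as the last step left them, time stands still between calls to the robot, and variables do not carry over. Pictures are saved under pics/ and viewed, at most 10 in all, crops included, and the job is handed in when it is done.

```bash
mkdir -p pics
python3 - <<'E'
from bench import *
import cv2
for n in("scene","top"):
    s=snapshot(n);cv2.imwrite(f"pics/{n}0.png",s["img"][:,:,::-1]);print(n,s["fx"],s["cx"],s["cy"],s["extrinsics"])
print(sense())
E
```

```text
scene 405.14151368153773 319.4527202661313 200.782269352398 [[ 2.89310045e-01  7.13805682e-01 -6.37793968e-01  1.02507463e+03]
 [ 9.57205499e-01 -2.21000582e-01  1.86859239e-01 -8.96462204e+01]
 [-7.57165186e-03 -6.64560149e-01 -7.47196412e-01  6.27002844e+02]
 [ 0.00000000e+00  0.00000000e+00  0.00000000e+00  1.00000000e+00]]
top 501.51022672480525 324.7537870391826 196.2310269587516 [[ 3.01964324e-02 -9.97310700e-01  6.67798089e-02  4.92186030e+02]
 [-9.99201706e-01 -2.83703738e-02  2.81260072e-02  1.83533619e+01]
 [-2.61557998e-02 -6.75758041e-02 -9.97371237e-01  1.04544075e+03]
 [ 0.00000000e+00  0.00000000e+00  0.00000000e+00  1.00000000e+00]]
{'time': 0.1, 'joint_pos': array([-7.77158155e+01,  7.51100680e+00,  8.53247101e+01, -8.55927417e-04,
        8.72614312e+01, -4.89210524e+00]), 'qd': array([-0.0298892 , -0.1631558 , -0.15484802, -0.06360508,  0.00506146,
       -0.09741168]), 'joint_efforts': array([ 1.26975552e-03, -5.70951033e+01, -5.01941586e+01, -4.93199491e-05,
        8.13079620e-03,  3.10119231e-05]), 'tool_pos': array([ 177.1702764 , -573.02270833,  403.73071846]), 'tcp_rot': array([-1.79903133e+02, -7.43299021e-03,  1.71763251e+01]), 'ft_force': array([ 0.75019873,  0.49285714, -0.86100428]), 'wrist_torque': array([ 0.03429997,  0.01675968, -0.01337608]), 'grip_force': 0.0, 'finger_gap': 85.59406119357364}
```

View pics/top0.png

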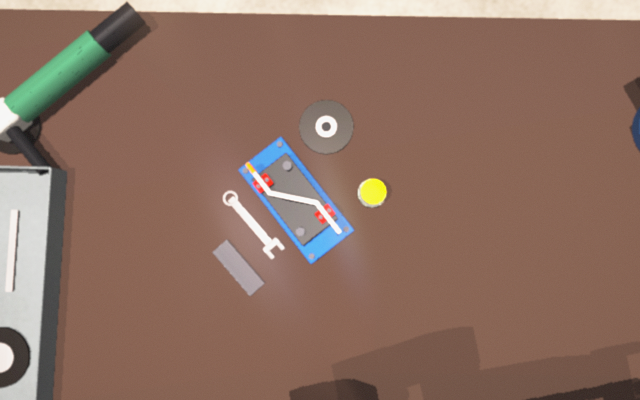

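View pics/scene0.png

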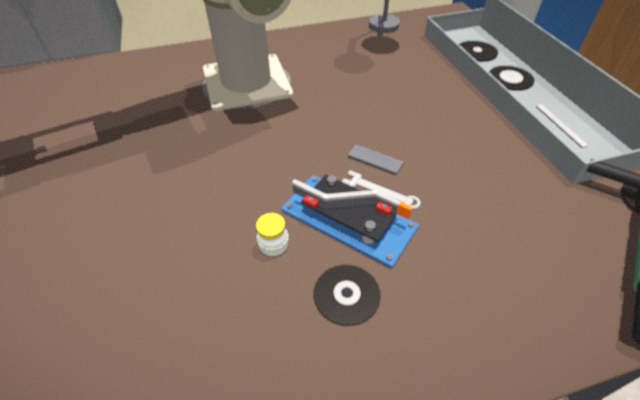

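```bash
cat > fit.py <<'E'
from bench import *
import cv2,numpy as np
from scipy.optimize import least_squares
def proj(s,P):
    E=np.array(s["extrinsics"]);q=(np.c_[P,np.ones(len(P))]@np.linalg.inv(E).T)[:,:3]
    return np.c_[s["fx"]*q[:,0]/q[:,2]+s["cx"],s["fy"]*q[:,1]/q[:,2]+s["cy"]]
BAR=np.array([[-109.5,-30,75],[-35.5,-30,75],[35.5,30,75],[109.5,30,75]],float)
BASE=np.array([[-125,-57.5,12],[125,-57.5,12],[125,57.5,12],[-125,57.5,12]],float)
def place(p,M):
    c,s=np.cos(p[2]),np.sin(p[2]);return M@np.array([[c,s,0],[-s,c,0],[0,0,1]])+[p[0],p[1],0]
def edges():
    d=np.array([0,31,62,93,124,155,186,217.])+12;L=np.r_[0,np.cumsum(np.linalg.norm(np.diff(BAR,axis=0),axis=1))]
    return np.c_[[np.interp(d,L,BAR[:,i]) for i in range(3)]].T
E
python3 - <<'E'
from fit import *
t=snapshot("top");s=snapshot("scene")
bt=np.array([[249,165],[269,193],[317,203],[340,233.]])
m=cv2.inRange(cv2.cvtColor(t["img"],cv2.COLOR_RGB2HSV),(100,150,80),(120,255,255)); m[:,:200]=0;m[:,400:]=0
pts=cv2.findNonZero(m);bc=cv2.boxPoints(cv2.minAreaRect(pts));print(bc)
best=None
for a in range(0,360,30):
    def f(p):
        B=proj(t,place(p,BASE));r1=[np.min(np.linalg.norm(bc-b,axis=1)) for b in B]
        return np.r_[(proj(t,place(p,BAR))-bt).ravel(),r1]
    r=least_squares(f,[500,50,np.radians(a)],x_scale=[10,10,.1])
    if best is None or r.cost<best.cost:best=r
p=best.x;print(p[:2],np.degrees(p[2]),best.cost,best.fun.round(1))
print(place(p,edges()).round(1));np.save("p.npy",p)
for n,q in(("top",t),("scene",s)):
    im=q["img"][:,:,::-1].copy();o=(200,110) if n=="top" else (250,140)
    im=cv2.resize(im[o[1]:o[1]+160,o[0]:o[0]+200],None,fx=4,fy=4,interpolation=cv2.INTER_CUBIC) if 1 else im
    for M in(BAR,BASE,edges()):
        P=((proj(q,place(p,M))-o+.5)*4).round().astype(int)
        for x in P:cv2.circle(im,tuple(map(int,x)),2,(0,255,0),-1)
    im=im[:600];cv2.imwrite(f"pics/fit_{n}.png",im)
E
```

```text
[[239.35568 165.651  ]
 [282.44296 135.48993]
 [351.64432 234.349  ]
 [308.55704 264.51007]]
[551.97704927 107.213087  ] 217.7022341309637 16.473587308158518 [-1.  -3.1  0.9 -0.7 -0.7  0.7 -1.3  1.7  2.3  1.2  2.9  0.7]
[[610.8 190.6  75. ]
 [586.2 171.6  75. ]
 [561.7 152.7  75. ]
 [555.2 122.3  75. ]
 [548.7  92.   75. ]
 [542.2  61.7  75. ]
 [517.7  42.8  75. ]
 [493.1  23.8  75. ]]
```

View pics/fit_top.png

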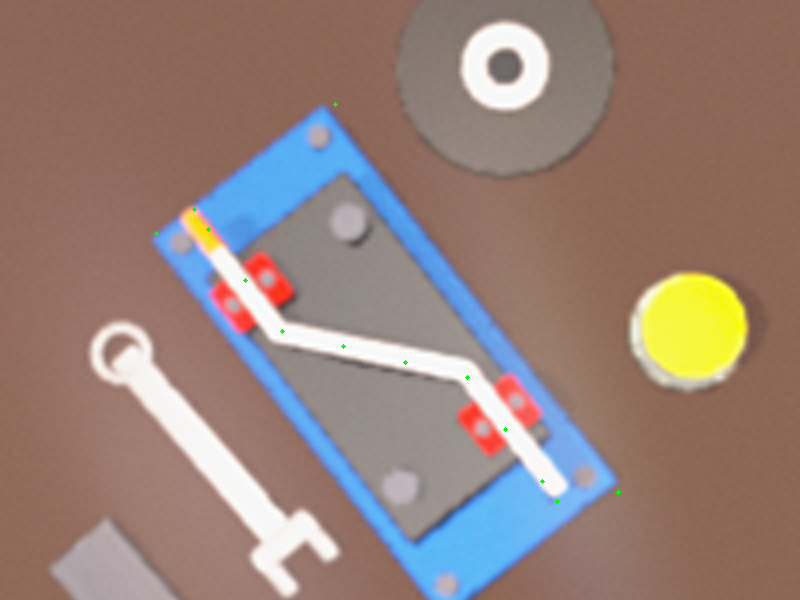

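View pics/fit_scene.png

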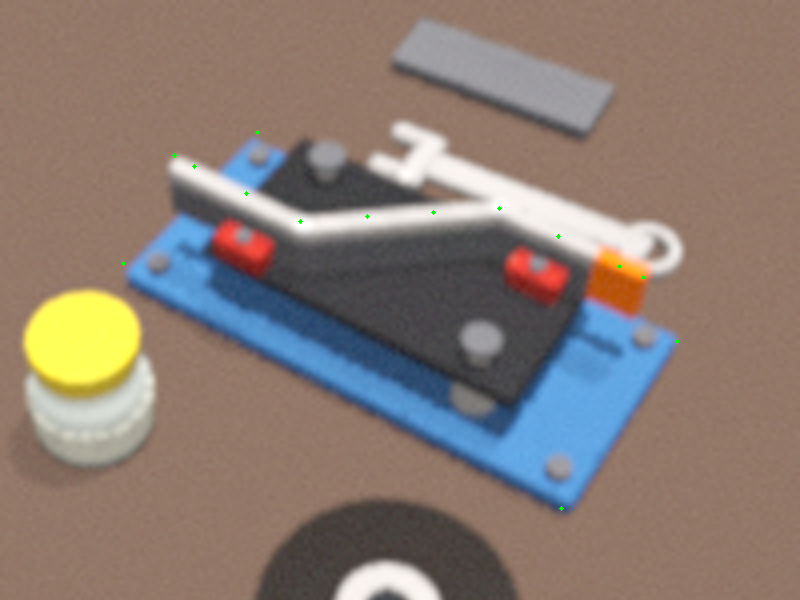

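Run:
```python
from fit import *
t=snapshot("top");s=snapshot("scene")
tb=np.array([[189,211],[276,333],[467,370],[560,491]])/4+[199.5,109.5]
tc=np.array([[152,240],[617,483],[325,107]])/4+[199.5,109.5]
sb=np.array([[648,266],[500,207],[304,223],[175,164]])/4+[249.5,139.5]
sc=np.array([[678,340],[128,277],[566,508]])/4+[249.5,139.5]
# which base corners: near orange end (-125,-57.5)
I=[0,2,3]
def f(p):return np.r_[proj(t,place(p,BAR))-tb,proj(t,place(p,BASE[I]))-tc,proj(s,place(p,BAR))-sb,proj(s,place(p,BASE[I]))-sc].ravel()
r=least_squares(f,np.load("p.npy"),x_scale=[10,10,.1],loss='soft_l1');p=r.x
print(p[:2],np.degrees(p[2]));print(f(p).reshape(-1,2).round(1).tolist());E=place(p,edges());print(E.round(1).tolist());np.save("p.npy",p)
print(place(p,BAR).round(1).tolist())
```

```text
[553.28240437 108.03044282] 219.44128525840424
[[-0.2, 0.3], [0.9, -0.4], [-0.2, 0.3], [-0.1, 0.3], [-0.4, -0.6], [0.8, -0.1], [0.1, -1.0], [-0.2, 1.8], [0.4, -0.0], [-0.2, 0.4], [-0.4, -0.6], [0.5, -1.1], [-1.2, -1.6], [1.4, -0.6]]
[[609.5, 193.1, 75.0], [585.6, 173.4, 75.0], [561.6, 153.8, 75.0], [556.1, 123.3, 75.0], [550.5, 92.8, 75.0], [544.9, 62.3, 75.0], [521.0, 42.6, 75.0], [497.0, 22.9, 75.0]]
[[618.8, 200.8, 75.0], [561.6, 153.8, 75.0], [544.9, 62.3, 75.0], [487.8, 15.3, 75.0]]
```

The fit agrees with both pictures to about 1 px: cradle at about (553, 108), yaw 219.4°, and edge0 at (609.5, 193.1). Next I shut the fingers and travel at height.

```bash
R='0.32 -0.302 0 0 0 0 1'; 
python3 -m jog '0.32 -0.302 0 0 0 0 1; 0.32 -0.302 0 0 0 0 1; 0.32 -0.302 0 0 0 0 1; 0.32 -0.302 0 0 0 0 1; 0.32 -0.302 0 0 0 0 1' 20
python3 -m jog '0.32 -0.302 0 0 0 0 1; 0.32 -0.302 0 0 0 0 1; 0.32 -0.302 0 0 0 0 1; 0.32 -0.302 0 0 0 0 1; 0.32 -0.302 0 0 0 0 1'
```

```text
time: 0.92
tool_pos: [286.0, -380.4, 404.7]
tcp_rot: [180.0, -0.0, 17.2]
ft_force: [0.2, 0.7, -0.2]
finger_gap: -0.2
grip_force: 0.0
time: 1.55
tool_pos: [394.2, -188.8, 404.9]
tcp_rot: [180.0, -0.0, 17.2]
ft_force: [0.0, -0.8, 0.3]
finger_gap: 0.0
grip_force: 0.0
```

```bash
python3 -m jog '0.32 -0.302 0 0 0 0 1; 0.32 -0.302 0 0 0 0 1; 0.32 -0.302 0 0 0 0 1; 0.32 -0.302 0 0 0 0 1; 0.32 -0.302 0 0 0 0 1'
python3 -m jog '0.32 -0.302 0 0 0 0 1; 0.32 -0.302 0 0 0 0 1; 0.32 -0.302 0.3 0 0 0 1; 0.32 -0.302 0.3 0 0 0 1; 0.32 -0.302 0.3 0 0 0 1'
python3 -m jog '0 0 0.2 0 0 0 1; 0 0 0.2 0 0 0 1; 0 0 0 0 0 0 1; 0 0 0 0 0 0 1'
python3 - <<'E'
from fit import *
s=sense();print(s["tool_pos"],s["tcp_rot"],s["ft_force"])
for n,o in(("top",(200,110)),("scene",(250,140))):
    q=snapshot(n);im=q["img"][o[1]:o[1]+150,o[0]:o[0]+200,::-1];cv2.imwrite(f"pics/near_{n}.png",cv2.resize(im,None,fx=4,fy=4,interpolation=cv2.INTER_CUBIC))
E
```

```text
time: 2.17
tool_pos: [502.5, 2.7, 404.8]
tcp_rot: [180.0, -0.0, 17.2]
ft_force: [0.1, -1.3, -0.3]
finger_gap: 0.3
grip_force: 0.0
time: 2.8
tool_pos: [610.9, 194.2, 313.8]
tcp_rot: [180.0, -0.0, 17.2]
ft_force: [0.4, 0.2, 0.2]
finger_gap: 0.0
grip_force: 0.0
time: 3.3
tool_pos: [610.6, 192.0, 276.1]
tcp_rot: [180.0, -0.1, 17.1]
ft_force: [0.6, 0.2, 0.8]
finger_gap: 0.1
grip_force: 0.0
[610.6055897  192.03028867 276.07953901] [ 1.79986597e+02 -9.85507425e-02  1.71135473e+01] [0.64783592 0.19703377 0.76179348]
```

View pics/near_scene.png

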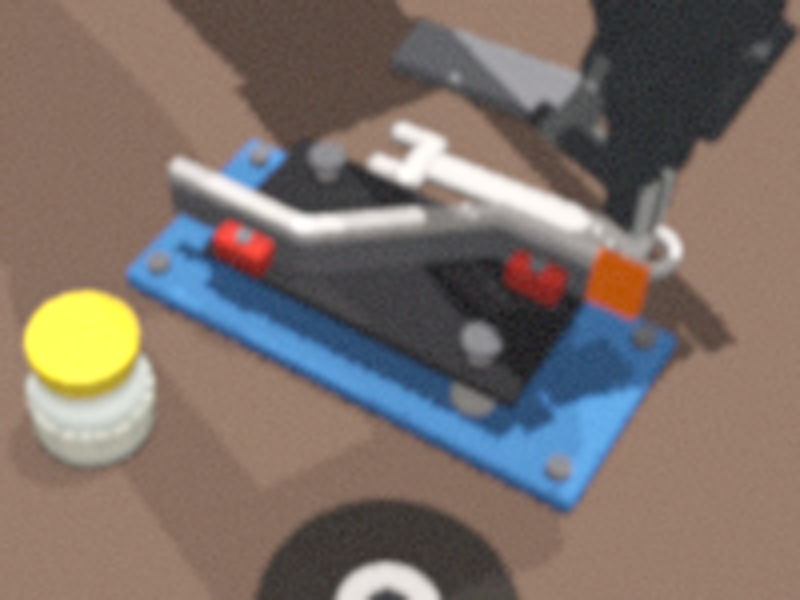

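The fingertips are above the orange end, around crop (640, 248), as planned. I'll lower them onto the edge.

```bash
python3 -c "
from fit import *
print((proj(snapshot('scene'),np.array([[610.6,192,103.]]))-[249.5,139.5])*4)"
python3 -m jog '0 0 0.12 0 0 0 1; 0 0 0.08 0 0 0 1; 0 0 0.06 0 0 0 1; 0 0 0.02 0 0 0 1; 0 0 0 0 0 0 1'
python3 -m jog '0 0 0.01 0 0 0 1; 0 0 0.01 0 0 0 1; 0 0 0 0 0 0 1'
```

```text
[[631.25045114 222.56061872]]
time: 4.08
tool_pos: [610.2, 192.8, 246.6]
tcp_rot: [-180.0, 0.0, 17.2]
ft_force: [-0.9, -0.2, 1.1]
finger_gap: 0.2
grip_force: 0.9
time: 4.45
tool_pos: [610.4, 192.9, 245.0]
tcp_rot: [-180.0, -0.0, 17.2]
ft_force: [-1.7, 0.1, 3.5]
finger_gap: -0.2
grip_force: 1.7
```

```bash
python3 -m jog '0 0 0.01 0 0 0 1; 0 0 0 0 0 0 1; 0 0 0 0 0 0 1'
python3 - <<'E'
from fit import *
for n,o in(("top",(200,110)),("scene",(250,140))):
    q=snapshot(n);im=q["img"][o[1]:o[1]+150,o[0]:o[0]+200,::-1];cv2.imwrite(f"pics/touch_{n}.png",cv2.resize(im,None,fx=4,fy=4,interpolation=cv2.INTER_CUBIC))
E
```

```text
time: 4.82
tool_pos: [610.4, 192.9, 243.9]
tcp_rot: [-180.0, -0.0, 17.2]
ft_force: [-1.2, 0.6, 4.2]
finger_gap: 0.2
grip_force: 2.3
```

View pics/touch_scene.png

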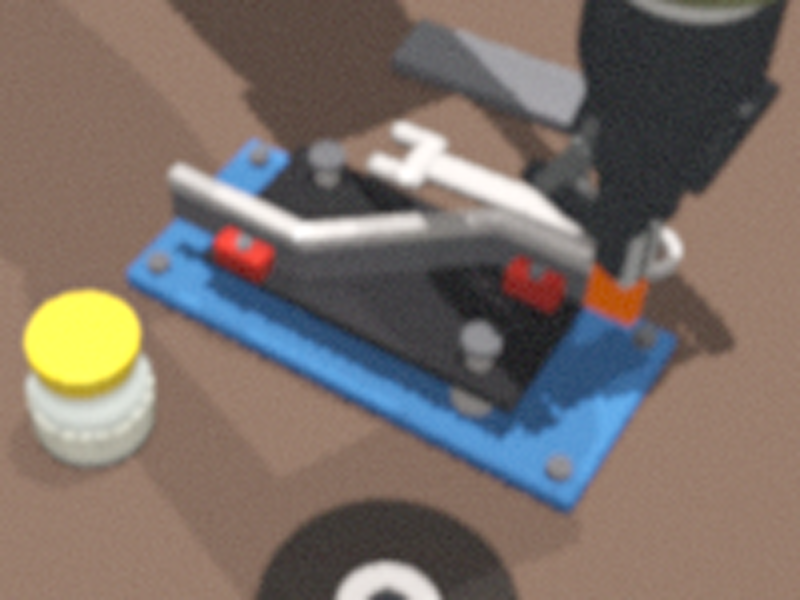

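The tips sit on the orange end at crop (632, 285) and the cradle is pressed about 4 mm. I'll start the first leg.

```bash
python3 -m jog '-0.058 0.023 0 0 0 0 1; -0.058 0.023 0 0 0 0 1; -0.058 0.023 0 0 0 0 1; -0.058 0.023 0 0 0 0 1; -0.058 0.023 0 0 0 0 1'
python3 -m jog '-0.058 0.023 0 0 0 0 1; -0.058 0.023 0 0 0 0 1; -0.058 0.023 0 0 0 0 1; -0.058 0.023 0 0 0 0 1; -0.058 0.023 0 0 0 0 1'
python3 -m jog '0 0 0 0 0 0 1'
```

```text
time: 5.55
tool_pos: [585.7, 173.0, 243.9]
tcp_rot: [180.0, -0.0, 17.2]
ft_force: [2.9, 2.6, 4.3]
finger_gap: -0.1
grip_force: 2.3
time: 6.18
tool_pos: [561.3, 153.5, 243.7]
tcp_rot: [180.0, -0.0, 17.2]
ft_force: [3.5, 2.3, 5.0]
finger_gap: 0.1
grip_force: 2.4
time: 6.3
tool_pos: [561.1, 153.2, 243.5]
tcp_rot: [180.0, 0.1, 17.2]
ft_force: [0.2, -0.9, 4.6]
finger_gap: 0.0
grip_force: 2.5
```

```bash
python3 -m jog '-0.029 0.055 0 0 0 0 1; -0.029 0.055 0 0 0 0 1; -0.029 0.055 0 0 0 0 1; -0.029 0.055 0 0 0 0 1; -0.029 0.055 0 0 0 0 1'
python3 -m jog '-0.029 0.055 0 0 0 0 1; -0.029 0.055 0 0 0 0 1; -0.029 0.055 0 0 0 0 1; -0.029 0.055 0 0 0 0 1; -0.029 0.055 0 0 0 0 1'
```

```text
time: 6.92
tool_pos: [555.8, 122.7, 243.6]
tcp_rot: [-180.0, 0.0, 17.2]
ft_force: [-0.0, 1.9, 5.2]
finger_gap: 0.3
grip_force: 2.4
time: 7.55
tool_pos: [550.1, 92.2, 243.7]
tcp_rot: [-180.0, 0.0, 17.2]
ft_force: [1.0, 3.1, 4.6]
finger_gap: -0.2
grip_force: 2.4
```

```bash
python3 -m jog '-0.029 0.055 0 0 0 0 1; -0.029 0.055 0 0 0 0 1; -0.029 0.055 0 0 0 0 1; -0.029 0.055 0 0 0 0 1; -0.029 0.055 0 0 0 0 1'
python3 -m jog '-0.057 0.0235 0 0 0 0 1; -0.057 0.0235 0 0 0 0 1; -0.057 0.0235 0 0 0 0 1; -0.057 0.0235 0 0 0 0 1; -0.057 0.0235 0 0 0 0 1'
python3 -m jog '-0.057 0.0235 0 0 0 0 1; -0.057 0.0235 0 0 0 0 1; -0.057 0.0235 0 0 0 0 1; -0.057 0.0235 0 0 0 0 1; -0.057 0.0235 0 0 0 0 1'
python3 -m jog '0 0 0 0 0 0 1; 0 0 0 0 0 0 1'
python3 - <<'E'
from fit import *
n,o=("scene",(250,140))
q=snapshot(n);im=q["img"][o[1]:o[1]+150,o[0]:o[0]+200,::-1];cv2.imwrite(f"pics/end_{n}.png",cv2.resize(im,None,fx=4,fy=4,interpolation=cv2.INTER_CUBIC))
E
```

```text
time: 8.18
tool_pos: [544.4, 61.6, 243.7]
tcp_rot: [-180.0, 0.0, 17.2]
ft_force: [0.6, 3.5, 5.9]
finger_gap: 0.1
grip_force: 2.4
time: 8.8
tool_pos: [520.4, 42.2, 243.7]
tcp_rot: [180.0, -0.0, 17.2]
ft_force: [2.4, 2.2, 4.0]
finger_gap: -0.3
grip_force: 2.4
time: 9.43
tool_pos: [496.6, 22.5, 243.7]
tcp_rot: [-180.0, 0.0, 17.2]
ft_force: [3.0, 3.2, 5.1]
finger_gap: 0.3
grip_force: 2.4
time: 9.68
tool_pos: [496.5, 22.4, 243.3]
tcp_rot: [180.0, 0.1, 17.2]
ft_force: [-1.0, -2.6, 4.6]
finger_gap: 0.1
grip_force: 2.6
```

View pics/end_scene.png

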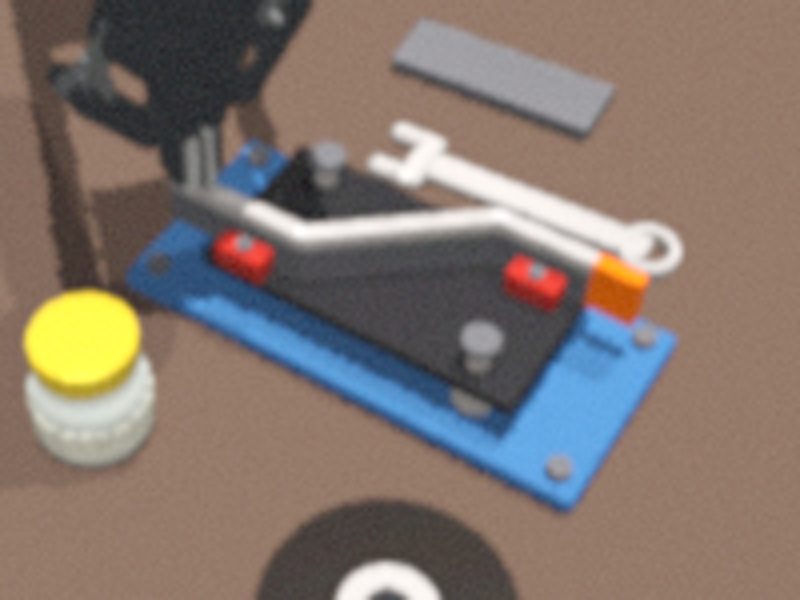

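The fingertips rest on the bare end at crop (200, 190), the loose things have not moved, and the force held at 4–6 N all along. Now I lift clear and hand in.

```bash
python3 -m jog '0 0 -0.02 0 0 0 1; 0 0 -0.03 0 0 0 1; 0 0 -0.1 0 0 0 1; 0 0 -0.3 0 0 0 1; 0 0 -0.4 0 0 0 1'
python3 -m jog '0 0 0 0 0 0 1; 0 0 0 0 0 0 1; 0 0 0 0 0 0 1; 0 0 0 0 0 0 1; 0 0 0 0 0 0 1'
python3 -c "
from bench import *
print(hand_in())"
```

```text
time: 10.35
tool_pos: [496.2, 23.0, 328.7]
tcp_rot: [-179.9, 0.2, 17.2]
ft_force: [0.4, -0.1, -0.9]
finger_gap: -0.1
grip_force: 0.0
time: 10.98
tool_pos: [496.8, 22.8, 328.1]
tcp_rot: [-180.0, 0.1, 17.2]
ft_force: [0.8, 0.1, -1.1]
finger_gap: 0.1
grip_force: 0.0
the job is handed in; nothing more can be done
None
```

I ran the shut fingertips along the whole edge from the orange end to the bare end at about 4–6 N, lifted clear and handed the job in at about 11 s; no verdict came back, and the last picture, just before lifting, showed the loose things in view unmoved.

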